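# Put the cordless soldering iron back in its stand

### The job

Put the cordless soldering iron back in its stand: the handle lying level down in both forks, the copper tip out over the sponge tray. Lower it in rather than dropping it, and leave the solder pump and the screwdriver where they lie.

Things in the scene. Friction and masses are not known exactly. Their poses are not given: they have to be found in the camera images.
- iron: Cordless soldering iron lying loose and flat: black square handle 130 x 24 x 24 mm (x, y, z) with a small grey button on top; ahead (+x) a grey collar, thin steel barrel and copper tip ending 148 mm from the origin. 0.12 kg. Origin: centre of the handle's underside, close to the balance point; x along the tool to the tip, within 20 degrees of the robot's straight ahead; z up.
- stand: Iron stand, fixed. Base 210 x 80 x 8 mm; two U-forks 10 mm thick at x -90 and 0, open fingers' room between; sponge tray at x +70, rim 26 mm high. Fork seats 50 mm above the bench, 32 mm wide, prongs flaring to 60 mm wide at 80 mm height. Origin: base centre, on the bench; x towards the tray, within 25 degrees of straight ahead. Seated iron: its x along this x, its origin at (-45, 0, 50) mm here.
- pump: Solder pump, a bystander to leave alone: straight aluminium barrel 21 mm thick, a black 24 mm square collar at each end, short white nozzle at +x, plunger knob at -x, 190 mm over all. Origin: under the barrel's middle; x along it to the nozzle.
- screwdriver: Screwdriver, a bystander to leave alone: grey handle 90 mm long, 22 mm thick, no button; plain 6 mm steel shaft beyond it (+x) with a flat blade; 200 mm over all. Origin: under the middle of its length; x to the blade. Iron, pump and screwdriver lie side by side in any order, some 130 mm apart.
There are look-alikes about, which are no part of the job. Leave any green or yellow look-alike of the iron alone.

How it is judged:
By the outcome, as a careful person would: the job done as asked, in the order asked, and still so for the second after the job is handed in, with the robot touching nothing.
It also fails if it takes over 32 s, if anything falls off the work surface, if the arm or the gripper's body presses on something with over 40 N, if the wrist force passes 120 N, or if a joint passes its speed limit or range.

### The arm

A 7-joint arm with a two-finger parallel gripper is mounted at the origin on the work surface. World frame = base frame: x ahead of the robot, y to its left, z up, the work surface at z = 0. Lengths are in m, angles in degrees, forces in N, time in s.
With the tool pointing down it reaches from about 0.35 to 0.9 m from the base axis. Payload 8.1 kg.
Tool frame: the origin (TCP) lies at the very end of the fingers, on their centre line; the grasp point (between the pads) lies 19 mm behind it; z points along the fingers, y is the line along which they close (so a half turn about z gives the same grasp; the last joint's range is limited). The gripper opens to 85 mm and grips with 20 to 120 N. Pads are 22 mm wide; open, the fingers measure 114 mm over their backs; the gripper's body (76 mm by 85 mm) begins 54 mm behind the grasp point. The pads swing forward as they close: fully open they stand 13 mm farther back than shut.
Start: joints at [63.965, 24.895, 1.432, 90.138, -0.665, 64.973, -4.303], TCP at [0.215, -0.587, 0.231] pointing down, gripper open.
Joint ranges: [-149.89, 149.89], [-25.12, 119.58], [-72.63, 75.52], [4.76, 147.25], [-75.54, 255.54], [6.69, 114.76], [-157.13, 157.13]. Speed limits (degrees/s): [127.2, 127.2, 172.46, 172.46, 180, 180, 180].

### API

Orientations are given as a 3x3 rotation matrix whose columns are the frame's x, y, z axes.
In Python, from plant import ctrl gives the robot as it stands.
- The arm moves only by the shell command python3 -m crank 'ROWS' [FORCE]. ROWS is JSON, a list of rows, each an object of numbers: "gripper": the closure, from 0 (fully open) to 1 (shut); "dx", "dy", "dz": the shift along the tool's x, y, z in m; "twist": the turn about the tool's z in rad. In form: [{"gripper": .., "dx": .., "dy": .., "dz": .., "twist": ..}, ...]. A call has 1 to 5 rows; each row is the pose to reach, as a shift and turn from the pose commanded when the call began, along the tool's axes at that moment; what a row does not reach only later rows make up. A row lasts 1/10 s, in which the tool goes at most 50 mm and 8.59 degrees, less where a joint would pass 70% of its speed; a pose out of reach is approached as far as the arm can. A call with a gripper value outside its range is refused whole. The fingers move at their own pace and stop on an object; FORCE is the grip in N (left out, the last holds). Time passes only in rows, so rows that repeat a pose let the fingers close. It gives the time, the measured TCP pose, the force, the opening and the grip force at its end, in the units of the state.
- ctrl.sense(): the state, without advancing time (a new reading comes with each control period).
- ctrl.snapshot(name): name is "scene" or "top" or "wrist"; returns the picture (384x512x3 uint8, red, green, blue); there is no depth.
- ctrl.camera_params(name): a dict with "mtx" (3x3 intrinsics, pixels), "R" (3x3) and "t" (3): a world point X has camera coordinates R X + t. Camera axes: x right, y down, z forward; pixel columns grow to the right and rows downward; lengths in m; the calibration is good to about 2 mm. A picture is of the moment at which its call begins: read the wrist's pose just before it. camera_params takes no time and is no camera call; for the wrist camera it gives the pose at the moment of the call.
- ctrl.hand_in(): hands the job in; it is judged then, once.
The state is a dict: "time": time; "joint_pos": joint angles; "joint_velocities": joint speeds; "effort": joint torques, N m; "ee_pos": TCP position; "orientation": TCP orientation; "contact_force": force on the tool from outside, world axes, zero at the start; "moment": the same for the moment, N m; "opening": finger opening in m; "finger_force": force on a finger pad.
Only numpy, scipy, OpenCV 4.12 (cv2) and the standard library are available. Lean on these libraries where they do the work, as an engineer would, in place of code of your own. Each camera call takes 0.05 s, during which the arm holds its last target. There are 200 camera calls.

## Working session

There is one attempt and no reset: what is moved stays moved. The work goes in short steps, Python scripts to look and compute and a shell command to move; the robot and the scene stay as the last step left them, time stands still between calls to the robot, and variables do not carry over. Pictures are saved under pics/ and viewed, at most 10 in all, crops included, and the job is handed in when it is done.

```bash
mkdir -p pics; cat > h.py <<'E'
import numpy as np, cv2
from plant import ctrl
def snap(n,f):
    P=ctrl.camera_params(n); im=np.asarray(ctrl.snapshot(n)); cv2.imwrite('pics/'+f+'.png',im[:,:,::-1])
    np.savez('pics/'+f+'.npz',im=im,K=P['mtx'],R=P['R'],t=P['t']); return im,P
def ray(P,uv,z):
    K,R,t=[np.asarray(P[k],float) for k in ('mtx','R','t')]
    d=np.linalg.inv(K)@np.c_[np.asarray(uv,float).reshape(-1,2),np.ones(np.size(uv)//2)].T
    C=-R.T@t; D=(R.T@d).T
    return C+D*((z-C[2])/D[:,2])[:,None]
E
python3 - <<'E'
from h import *
a,P=snap('top','top1'); b,Q=snap('scene','scene1')
print(P['mtx'],-np.asarray(P['R']).T@P['t'],-np.asarray(Q['R']).T@Q['t'])
s=ctrl.sense();print(s['time'],s['ee_pos'],s['orientation'])
cv2.imwrite('pics/both.png',cv2.resize(a,(800,600),interpolation=cv2.INTER_CUBIC)[:,:,::-1])
E
```

```text
[[359.62515205   0.         255.47550754]
 [  0.         359.62515205 189.85787289]
 [  0.           0.           1.        ]] [ 0.30865486 -0.19996286  1.09874441] [ 1.27570623 -0.3104565   1.22622239]
0.1 [ 0.21514375 -0.58633492  0.23060363] [[ 9.38781530e-01  3.44512465e-01 -6.32315124e-04]
 [ 3.44513007e-01 -9.38780714e-01  1.24830645e-03]
 [-1.63548111e-04 -1.38972783e-03 -9.99999021e-01]]
```

View pics/both.png

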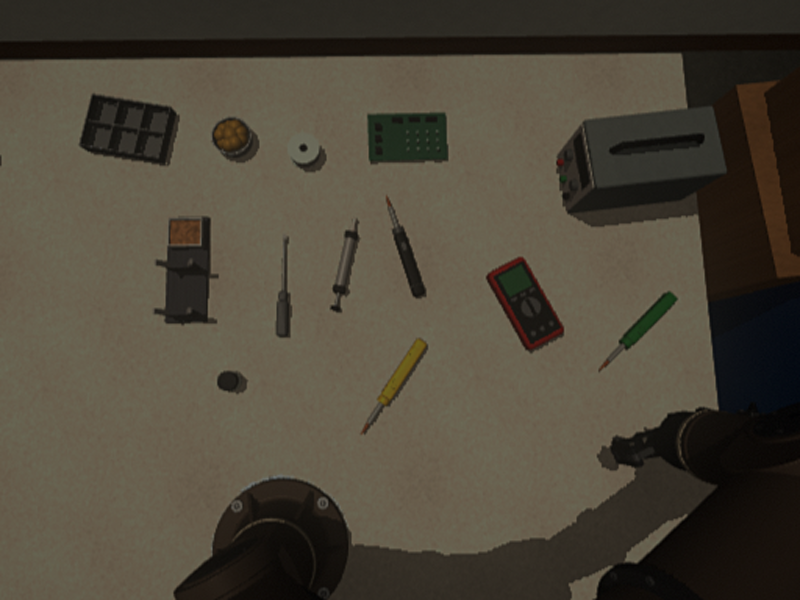

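View pics/scene1.png

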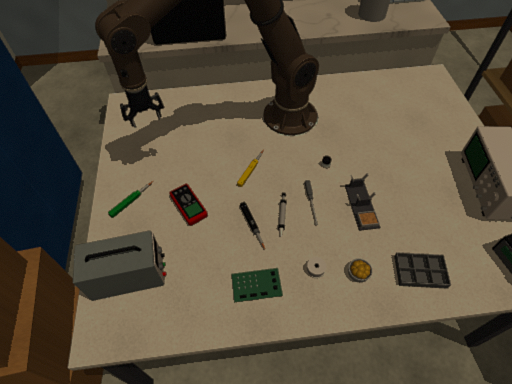

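The top view (800x600) shows the black iron, handle about (410,265) and copper tip at (388,198). The pump is at (345,265), the screwdriver at (284,290), and the stand at (188,270) with its tray at (186,232).

```bash
cat > m1.py <<'E'
from h import *
d=np.load('pics/top1.npz'); im=d['im']; g=im.max(2).astype(int)
def box(u0,u1,v0,v1,th):
    m=np.zeros(g.shape,np.uint8); s=np.s_[v0:v1,u0:u1]; m[s]=(g[s]<th)*255
    n,l,st,c=cv2.connectedComponentsWithStats(m); k=1+st[1:,4].argmax(); m=(l==k).astype(np.uint8)
    ct=max(cv2.findContours(m,0,1)[0],key=cv2.contourArea); return cv2.minAreaRect(ct),st[k]
s=.64
print('bench',np.median(g[150:200,225:240]))
for th in (40,50,60):
    r,st=box(244,276,125,195,th); w=ray(d,cv2.boxPoints(r),.018); print(th,st,w.mean(0).round(4),r[1],np.round(w[:,:2],3).tolist())
# tray: copper/orange
hsv=cv2.cvtColor(im,cv2.COLOR_RGB2HSV)
o=((hsv[...,1]>110)&(hsv[...,0]<20)).astype(np.uint8); 
for nm,(u0,u1,v0,v1) in dict(tray=(100,140,135,165),tip=(240,256,120,140)).items():
    v,u=np.nonzero(o[v0:v1,u0:u1]); print(nm,len(u),ray(d,[u.mean()+u0,v.mean()+v0],.02).round(4))
r,st=box(98,140,136,210,60); print('stand',r,st)
cv2.imwrite('pics/crop.png',cv2.resize(im[125:220,90:290],(800,380),interpolation=cv2.INTER_CUBIC)[:,:,::-1]*2.0.__int__())
E
python3 m1.py
```

```text
bench 106.0Traceback (most recent call last):
  File "m1.py", line 10, in <module>
    r,st=box(244,276,125,195,th); w=ray(d,cv2.boxPoints(r),.018); print(th,st,w.mean(0).round(4),r[1],np.round(w[:,:2],3).tolist())
                                    ~~~^^^^^^^^^^^^^^^^^^^^^^^^^
  File "h.py", line 7, in ray
    K,R,t=[np.asarray(P[k],float) for k in ('mtx','R','t')]
                      ~^^^
    raise KeyError(f"{key} is not a file in the archive") from None
KeyError: 'mtx is not a file in the archive'
```

```bash
sed -i "s/K=P\['mtx'\]/mtx=P['mtx']/" h.py; sed -i "s/^d=np.load.*top1.npz'); im=d\['im'\];/d=dict(np.load('pics\/top1.npz')); d['mtx']=d['K']; im=d['im'];/" m1.py; python3 m1.py
```

```text
bench 106.0
40 [252 146  20  44 327] [ 0.5271 -0.2529  0.018 ] (44.5881233215332, 7.905694007873535) [[0.59, -0.221], [0.597, -0.245], [0.464, -0.284], [0.457, -0.261]]
50 [251 144  21  47 361] [ 0.5294 -0.2517  0.018 ] (47.43416213989258, 8.221921920776367) [[0.596, -0.219], [0.604, -0.243], [0.462, -0.285], [0.455, -0.261]]
60 [251 144  22  47 401] [ 0.5286 -0.2524  0.018 ] (48.066627502441406, 8.5381498336792) [[0.596, -0.219], [0.604, -0.244], [0.461, -0.286], [0.453, -0.261]]
tray 285 [[0.5966 0.1826 0.02  ]]
tip 11 [[ 0.651  -0.2149  0.02  ]]
stand ((119.47297668457031, 172.83786010742188), (39.30213165283203, 68.51274871826172), 1.8476102352142334) [  99  139   41   69 1511]
```

```bash
python3 -m crank '[{"gripper":0,"dx":0.042,"dy":-0.021,"dz":0,"twist":0},{"gripper":0,"dx":0.084,"dy":-0.042,"dz":0,"twist":0.02},{"gripper":0,"dx":0.126,"dy":-0.063,"dz":0,"twist":0.04},{"gripper":0,"dx":0.168,"dy":-0.084,"dz":0,"twist":0.05},{"gripper":0,"dx":0.210,"dy":-0.105,"dz":0,"twist":0.06}]'
python3 -c "
from h import *
s=ctrl.sense();P=ctrl.camera_params('wrist');R=np.asarray(P['R']);c=-R.T@P['t'];O=np.asarray(s['orientation']);print(O.T@(c-s['ee_pos']),O.T@R.T)"
```

```text
time: 0.6
ee_pos: [0.3772, -0.4141, 0.2311]
orientation: [[0.958, 0.287, -0.0], [0.287, -0.958, 0.0], [-0.0, -0.0, -1.0]]
contact_force: [0.6, -0.1, -0.1]
opening: 0.0853
finger_force: 0.0
[ 0.07582888 -0.00163542 -0.14207839] [[-1.11622049e-03 -9.53165455e-01 -3.02447300e-01]
 [ 9.99999054e-01 -8.20766573e-04 -1.10397113e-03]
 [ 8.04028506e-04 -3.02448246e-01  9.53165469e-01]]
```

```bash
python3 -m crank '[{"gripper":0,"dx":0.038,"dy":-0.022,"dz":0,"twist":0},{"gripper":0,"dx":0.076,"dy":-0.044,"dz":0,"twist":0},{"gripper":0,"dx":0.114,"dy":-0.066,"dz":0,"twist":0},{"gripper":0,"dx":0.152,"dy":-0.09,"dz":0,"twist":0},{"gripper":0,"dx":0.191,"dy":-0.112,"dz":0,"twist":0}]'
python3 -m crank '[{"gripper":0,"dx":0,"dy":0,"dz":0,"twist":0},{"gripper":0,"dx":0,"dy":0,"dz":0,"twist":0}]'
python3 - <<'E'
from h import *
a,P=snap('wrist','w1'); print(ctrl.sense()['ee_pos'])
E
```

```text
time: 1.1
ee_pos: [0.5277, -0.252, 0.2311]
orientation: [[0.958, 0.288, -0.001], [0.288, -0.958, 0.0], [-0.001, -0.0, -1.0]]
contact_force: [0.1, -0.0, 1.0]
opening: 0.0855
finger_force: 0.0
time: 1.3
ee_pos: [0.5275, -0.2523, 0.2307]
orientation: [[0.957, 0.29, -0.001], [0.29, -0.957, 0.001], [-0.001, -0.001, -1.0]]
contact_force: [-0.8, -1.1, -0.7]
opening: 0.0856
finger_force: 0.0
[ 0.52659159 -0.25384997  0.23086391]
```

View pics/w1.png

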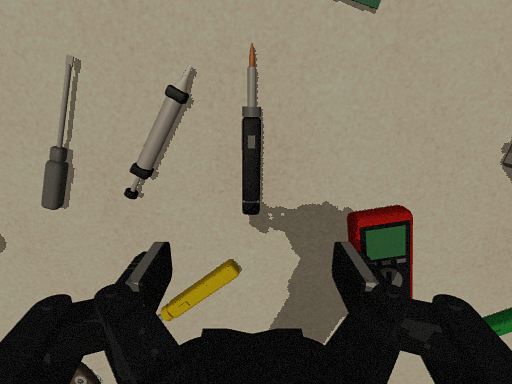

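The wrist view shows the iron upright at u≈251: tip v≈45, handle v≈117–213, button at (252,142). It isn't touching anything else.

```bash
cat > m2.py <<'E'
from h import *
import sys
d=np.load('pics/w1.npz'); im=d['im']; g=im.max(2).astype(int)
m=np.zeros(g.shape,np.uint8); m[112:220,236:266]=g[112:220,236:266]<50
m=cv2.morphologyEx(m,cv2.MORPH_OPEN,np.ones((5,5)))
v,u=np.nonzero(m); print(v.min(),v.max())
rows=np.arange(122,200); L=np.array([np.nonzero(m[r])[0].min() for r in rows]); Rr=np.array([np.nonzero(m[r])[0].max()+1 for r in rows])
for z in (.024,):
    a=ray(d,np.c_[L,rows+.5],z)[:,:2]; b=ray(d,np.c_[Rr,rows+.5],z)[:,:2]; c=(a+b)/2
    vx,vy,x0,y0=cv2.fitLine(c.astype(np.float32),cv2.DIST_HUBER,0,.01,.01).ravel()
    if vx<0: vx,vy=-vx,-vy
    e=ray(d,[[251,v.min()],[251,v.max()+1]],z)[:,:2]; n=np.array([vx,vy]); s=(e-[x0,y0])@n
    mid=np.array([x0,y0])+n*s.mean(); print('yaw',np.degrees(np.arctan2(vy,vx)),'len',s[0]-s[1],'wid',np.linalg.norm(a-b,axis=1).mean(),'mid',mid)
hsv=cv2.cvtColor(im,cv2.COLOR_RGB2HSV); o=((hsv[...,1]>110)&(hsv[...,0]<20))[35:75,240:265]; vv,uu=np.nonzero(o)
t=ray(d,[uu[vv.argmin()]+240.5,vv.min()+35],.012)[0,:2]; print('tip',t,(t-mid)@n,(t-mid)@[-vy,vx])
O=ctrl.sense(); R=np.asarray(O['orientation']); print('shift',R.T@(np.r_[mid,0.006]-O['ee_pos']),'toolyaw',np.degrees(np.arctan2(R[1,0],R[0,0])),O['ee_pos'])
E
python3 m2.py
```

```text
117 214
yaw 16.813173 len 0.12860337893399326 wid 0.0227320032934447 mid [ 0.52283728 -0.25130989]
tip [ 0.66379846 -0.20869244] 0.14726270053523807 2.238745950157439e-05
shift [-0.00260669 -0.0034839   0.2248675 ] toolyaw 16.732620215521628 [ 0.52659159 -0.25384997  0.23086391]
```

```bash
python3 -m crank '[{"gripper":0,"dx":-0.003,"dy":-0.003,"dz":0.045,"twist":0},{"gripper":0,"dx":-0.003,"dy":-0.003,"dz":0.09,"twist":0},{"gripper":0,"dx":-0.003,"dy":-0.003,"dz":0.135,"twist":0},{"gripper":0,"dx":-0.003,"dy":-0.003,"dz":0.175,"twist":0},{"gripper":0,"dx":-0.003,"dy":-0.003,"dz":0.205,"twist":0}]'
python3 -m crank '[{"gripper":0,"dx":0,"dy":0,"dz":0.012,"twist":0},{"gripper":0,"dx":0,"dy":0,"dz":0.020,"twist":0},{"gripper":0,"dx":0,"dy":0,"dz":0.020,"twist":0}]'
```

```text
time: 1.85
ee_pos: [0.5208, -0.2532, 0.0238]
orientation: [[0.959, 0.285, -0.003], [0.285, -0.959, -0.0], [-0.003, -0.001, -1.0]]
contact_force: [1.1, 0.3, 0.3]
opening: 0.0853
finger_force: 0.0
time: 2.15
ee_pos: [0.5231, -0.2524, 0.0064]
orientation: [[0.958, 0.287, -0.0], [0.287, -0.958, -0.0], [-0.0, 0.0, -1.0]]
contact_force: [-0.8, 0.3, 0.8]
opening: 0.0854
finger_force: 0.0
```

```bash
python3 -m crank '[{"gripper":1,"dx":0,"dy":0,"dz":0,"twist":0},{"gripper":1,"dx":0,"dy":0,"dz":0,"twist":0},{"gripper":1,"dx":0,"dy":0,"dz":0,"twist":0},{"gripper":1,"dx":0,"dy":0,"dz":0,"twist":0},{"gripper":1,"dx":0,"dy":0,"dz":0,"twist":0}]' 40
python3 -m crank '[{"gripper":1,"dx":0,"dy":0,"dz":0,"twist":0},{"gripper":1,"dx":0,"dy":0,"dz":0,"twist":0},{"gripper":1,"dx":0,"dy":0,"dz":0,"twist":0}]'
```

```text
time: 2.65
ee_pos: [0.5237, -0.2517, 0.007]
orientation: [[0.958, 0.288, 0.001], [0.288, -0.958, -0.0], [0.001, 0.001, -1.0]]
contact_force: [-0.0, 1.0, 6.1]
opening: 0.0227
finger_force: 40.1
time: 2.95
ee_pos: [0.5237, -0.2518, 0.0071]
orientation: [[0.958, 0.288, 0.001], [0.288, -0.958, -0.0], [0.001, 0.001, -1.0]]
contact_force: [-1.2, -0.5, 5.5]
opening: 0.0227
finger_force: 40.1
```

```bash
python3 -m crank '[{"gripper":1,"dx":0,"dy":0,"dz":-0.02,"twist":0},{"gripper":1,"dx":0,"dy":0,"dz":-0.06,"twist":0},{"gripper":1,"dx":0,"dy":0,"dz":-0.11,"twist":0},{"gripper":1,"dx":0,"dy":0,"dz":-0.16,"twist":0},{"gripper":1,"dx":0,"dy":0,"dz":-0.2,"twist":0}]'
python3 -m crank '[{"gripper":1,"dx":0.01,"dy":-0.04,"dz":-0.01,"twist":0.06},{"gripper":1,"dx":0.02,"dy":-0.08,"dz":-0.02,"twist":0.12},{"gripper":1,"dx":0.03,"dy":-0.12,"dz":-0.03,"twist":0.18},{"gripper":1,"dx":0.04,"dy":-0.16,"dz":-0.04,"twist":0.25},{"gripper":1,"dx":0.05,"dy":-0.20,"dz":-0.04,"twist":0.32}]'
python3 -m crank '[{"gripper":1,"dx":0,"dy":-0.03,"dz":0,"twist":0},{"gripper":1,"dx":0,"dy":-0.06,"dz":0,"twist":0},{"gripper":1,"dx":0,"dy":-0.06,"dz":0,"twist":0},{"gripper":1,"dx":0,"dy":-0.06,"dz":0,"twist":0}]'
python3 - <<'E'
from h import *
a,P=snap('wrist','w2'); print(ctrl.sense()['ee_pos']); snap('top','top2')
E
```

```text
time: 3.45
ee_pos: [0.5235, -0.2516, 0.2094]
orientation: [[0.958, 0.288, 0.002], [0.288, -0.958, -0.001], [0.002, 0.001, -1.0]]
contact_force: [0.6, -0.8, -1.9]
opening: 0.0228
finger_force: 39.6
time: 3.95
ee_pos: [0.5138, -0.044, 0.2477]
orientation: [[1.0, -0.031, 0.002], [-0.031, -1.0, -0.0], [0.002, 0.0, -1.0]]
contact_force: [1.7, 0.5, -2.0]
opening: 0.0232
finger_force: 39.7
time: 4.35
ee_pos: [0.5151, 0.0148, 0.2462]
orientation: [[1.0, -0.026, -0.0], [-0.026, -1.0, -0.0], [-0.0, 0.0, -1.0]]
contact_force: [0.1, -1.5, -2.6]
opening: 0.023
finger_force: 39.7
[0.51513105 0.01371979 0.24618822]
```

View pics/w2.png

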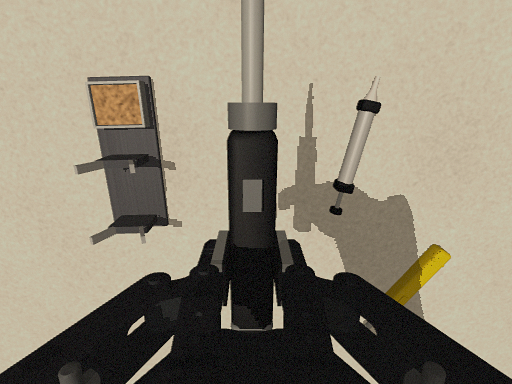

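The iron is held square in the fingers. The stand is at the left: tray rim corners about (88,83)–(147,128), fork prongs at rows ~165 and ~230, base right edge from (151,77) to (168,224).

```bash
python3 - <<'E'
import cv2
a=cv2.imread('pics/w2.png')[60:250,65:190]
cv2.imwrite('pics/w2c.png',cv2.convertScaleAbs(cv2.resize(a,None,fx=3.15,fy=3.15,interpolation=cv2.INTER_CUBIC),alpha=1.6))
E
```

```text
(no output)
```

View pics/w2c.png

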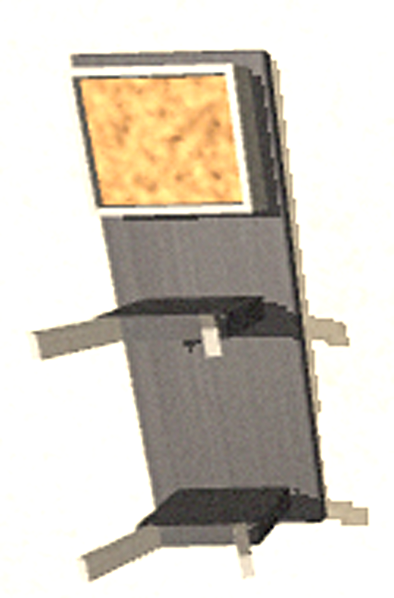

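```bash
cat > m3.py <<'E'
from h import *
d=np.load('pics/w2.npz')
f=lambda p,z: ray(d,np.array(p)/3.15+[65,60],z)[:,:2]
tr=f([[70,66],[235,64],[252,212],[100,216]],.026); print('tray',tr.round(4).tolist(),tr.mean(0).round(4)); 
e=tr[[0,1]].mean(0)-tr[[2,3]].mean(0); print('tray yaw',np.degrees(np.arctan2(e[1],e[0])), np.linalg.norm(tr-np.roll(tr,1,0),axis=1))
b=f([[72,54],[265,52],[318,520],[162,546]],.008); print('base',b.round(4).tolist(),np.linalg.norm(b-np.roll(b,1,0),axis=1).round(4))
e=b[1]-b[2]; print('right yaw',np.degrees(np.arctan2(e[1],e[0])))
e=b[0]-b[3]; print('left yaw',np.degrees(np.arctan2(e[1],e[0])))
e=b[0]-b[1]; print('front yaw',np.degrees(np.arctan2(-e[0],e[1])))
p=f([[36,345],[212,345],[84,570],[247,568]],.08); print('prongs',p.round(4).tolist(),p[:2].mean(0),p[2:].mean(0), 'w', np.linalg.norm(p[0]-p[1]),np.linalg.norm(p[2]-p[3]))
# orange mask tray
hsv=cv2.cvtColor(d['im'],cv2.COLOR_RGB2HSV); o=((hsv[...,1]>110)&(hsv[...,0]<20)); o[:,180:]=0
c=max(cv2.findContours(o.astype(np.uint8),0,1)[0],key=cv2.contourArea); q=cv2.approxPolyDP(c,6,True)[:,0]; print('sponge',q.tolist(),ray(d,q,.022)[:,:2].round(4).tolist())
E
python3 m3.py
```

```text
tray [[0.6221, 0.2135], [0.621, 0.1496], [0.5652, 0.1511], [0.5653, 0.213]] [0.5934 0.1818]
tray yaw -0.5342438315112792 [0.05677541 0.06386948 0.05587177 0.0619513 ]
base [[0.6281, 0.2216], [0.6267, 0.1436], [0.4204, 0.1471], [0.4089, 0.2237]] [0.2192 0.0781 0.2063 0.0774]
right yaw -0.9939152529613184
left yaw -0.5325787846023724
front yaw -1.0237800197794396
prongs [[0.5243, 0.2155], [0.5225, 0.1519], [0.4338, 0.2165], [0.4329, 0.1523]] [0.5233967  0.18369324] [0.43333542 0.18437534] w 0.06362704743223552 0.0641555623519138
sponge [[135, 84], [90, 86], [98, 124], [141, 123]] [[0.6173, 0.1574], [0.6165, 0.2134], [0.5707, 0.2125], [0.5704, 0.157]]
```

```bash
python3 -m crank '[{"gripper":1,"dx":-0.01,"dy":-0.04,"dz":0,"twist":-0.012},{"gripper":1,"dx":-0.02,"dy":-0.085,"dz":0,"twist":-0.012},{"gripper":1,"dx":-0.03,"dy":-0.13,"dz":0,"twist":-0.012},{"gripper":1,"dx":-0.04,"dy":-0.17,"dz":0,"twist":-0.012},{"gripper":1,"dx":-0.04,"dy":-0.17,"dz":0.03,"twist":-0.012}]'
python3 -m crank '[{"gripper":1,"dx":0,"dy":0,"dz":0.04,"twist":0},{"gripper":1,"dx":0,"dy":0,"dz":0.08,"twist":0},{"gripper":1,"dx":0,"dy":0,"dz":0.096,"twist":0},{"gripper":1,"dx":0,"dy":0,"dz":0.096,"twist":0},{"gripper":1,"dx":0,"dy":0,"dz":0.096,"twist":0}]'
python3 - <<'E'
from h import *
a,P=snap('wrist','w3');s=ctrl.sense();O=np.asarray(s['orientation']); print(s['ee_pos'],np.degrees(np.arctan2(O[1,0],O[0,0])))
g=a.max(2).astype(int)
for r in (145,165,210,225): 
    k=np.nonzero(g[r,200:310]<55)[0]; x=[200+k.min(),201+k.max()]; w=ray(P,[[x[0],r],[x[1],r]],s['ee_pos'][2]+.017); print(r,x,np.ptp(w[:,1]),w.mean(0))
b,_=snap('scene','scene3'); cv2.imwrite('pics/s3c.png',cv2.resize(b[140:260,290:430],(700,600),interpolation=cv2.INTER_CUBIC)[:,:,::-1])
E
```

```text
time: 4.95
ee_pos: [0.4809, 0.1922, 0.2194]
orientation: [[1.0, -0.01, 0.006], [-0.01, -1.0, 0.006], [0.006, -0.006, -1.0]]
contact_force: [0.4, -0.2, -1.9]
opening: 0.0232
finger_force: 39.8
time: 5.45
ee_pos: [0.4808, 0.1846, 0.1207]
orientation: [[1.0, -0.018, 0.0], [-0.018, -1.0, -0.0], [0.0, 0.0, -1.0]]
contact_force: [-0.1, -0.1, -0.7]
opening: 0.0233
finger_force: 39.8
[0.48122831 0.18506858 0.1213938 ] -1.0015400124151574
145 [np.int64(227), np.int64(278)] 0.02281207675168026 [0.53852587 0.1845049  0.1383938 ]
165 [np.int64(227), np.int64(295)] 0.03109203171208666 [0.52934368 0.18078121 0.1383938 ]
210 [np.int64(228), np.int64(293)] 0.03128506296500205 [0.50729033 0.18121125 0.1383938 ]
225 [np.int64(229), np.int64(293)] 0.03135398787021168 [0.49940783 0.18103824 0.1383938 ]
```

View pics/w3.png

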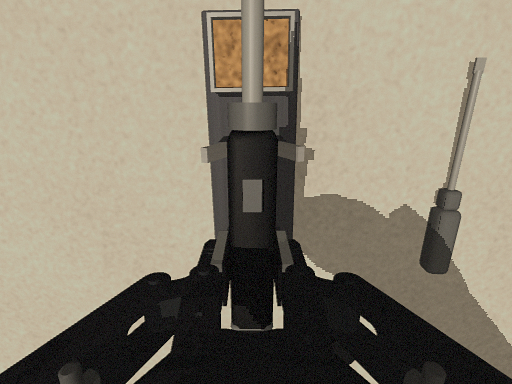

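View pics/s3c.png

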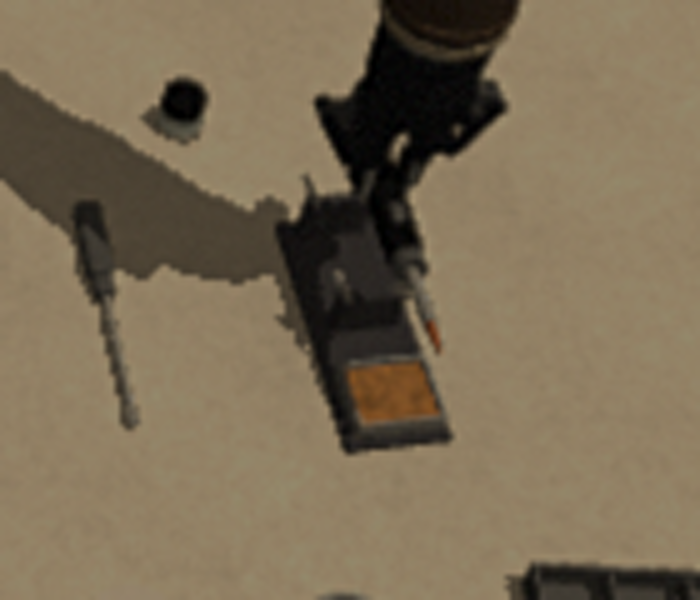

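The iron hangs above the stand, in line with it. Front prong tips are at (205,154) and (311,155), the handle's front edge at v≈130 and the tip above the tray. The scene crop agrees.

```bash
python3 - <<'E'
from h import *
d=np.load('pics/w3.npz')
print('prongs',ray(d,[[203,154],[313,155]],.08), ray(d,[[203,154],[313,155]],.08).mean(0))
q=ray(d,[[214,19],[290,18],[291,86],[214,88]],.022);print('sponge',q.mean(0))
q=ray(d,[[201,11],[299,11]],.008);print('basefront',q.mean(0))
print('handle front',ray(d,[[227,131],[278,131]],.1207+.017),'barrel',ray(d,[[242,40],[263,40],[242,95],[263,95]],.1207+.005))
E
```

```text
prongs [[0.52490633 0.21743946 0.08      ]
 [0.52286377 0.14440442 0.08      ]] [0.52388505 0.18092194 0.08      ]
sponge [0.59347482 0.1833945  0.022     ]
basefront [0.6267675  0.18454486 0.008     ]
handle front [[0.54481847 0.19569189 0.1377    ]
 [0.5443932  0.17309658 0.1377    ]] barrel [[0.58308373 0.18831832 0.1257    ]
 [0.5829086  0.17902769 0.1257    ]
 [0.56010065 0.18899248 0.1257    ]
 [0.55991575 0.17917491 0.1257    ]]
```

```bash
python3 -m crank '[{"gripper":1,"dx":-0.001,"dy":0.001,"dz":0.015,"twist":0},{"gripper":1,"dx":-0.001,"dy":0.001,"dz":0.03,"twist":0},{"gripper":1,"dx":-0.001,"dy":0.001,"dz":0.042,"twist":0},{"gripper":1,"dx":-0.001,"dy":0.001,"dz":0.052,"twist":0},{"gripper":1,"dx":-0.001,"dy":0.001,"dz":0.056,"twist":0}]'
python3 -m crank '[{"gripper":1,"dx":0,"dy":0,"dz":0.002,"twist":0},{"gripper":1,"dx":0,"dy":0,"dz":0.004,"twist":0},{"gripper":1,"dx":0,"dy":0,"dz":0.005,"twist":0},{"gripper":1,"dx":0,"dy":0,"dz":0.005,"twist":0}]'
```

```text
time: 6.05
ee_pos: [0.4791, 0.1843, 0.0638]
orientation: [[1.0, -0.016, -0.0], [-0.016, -1.0, -0.0], [-0.0, 0.0, -1.0]]
contact_force: [-0.3, 0.4, -1.9]
opening: 0.0231
finger_force: 39.8
time: 6.45
ee_pos: [0.4793, 0.1844, 0.0595]
orientation: [[1.0, -0.016, 0.0], [-0.016, -1.0, 0.0], [0.0, -0.0, -1.0]]
contact_force: [-0.2, 0.3, -1.0]
opening: 0.0232
finger_force: 39.8
```

```bash
python3 -m crank '[{"gripper":1,"dx":0,"dy":0,"dz":0.001,"twist":0},{"gripper":1,"dx":0,"dy":0,"dz":0.002,"twist":0},{"gripper":1,"dx":0,"dy":0,"dz":0.002,"twist":0}]'
python3 -m crank '[{"gripper":1,"dx":0,"dy":0,"dz":0.001,"twist":0},{"gripper":1,"dx":0,"dy":0,"dz":0.001,"twist":0}]'
```

```text
time: 6.75
ee_pos: [0.4791, 0.1843, 0.0572]
orientation: [[1.0, -0.016, -0.0], [-0.016, -1.0, -0.0], [-0.0, 0.0, -1.0]]
contact_force: [-0.3, 0.3, -1.2]
opening: 0.0232
finger_force: 39.8
time: 6.95
ee_pos: [0.4792, 0.1844, 0.057]
orientation: [[1.0, -0.016, 0.0], [-0.016, -1.0, -0.0], [0.0, 0.0, -1.0]]
contact_force: [-2.9, -2.3, 9.6]
opening: 0.0229
finger_force: 41.1
```

Contact came at the expected height (TCP z = 0.057), so I'm releasing.

```bash
python3 -m crank '[{"gripper":0.55,"dx":0,"dy":0,"dz":0,"twist":0},{"gripper":0.4,"dx":0,"dy":0,"dz":0,"twist":0},{"gripper":0.3,"dx":0,"dy":0,"dz":0,"twist":0},{"gripper":0.3,"dx":0,"dy":0,"dz":0,"twist":0}]' 20
python3 -m crank '[{"gripper":0.3,"dx":0,"dy":0,"dz":-0.01,"twist":0},{"gripper":0.3,"dx":0,"dy":0,"dz":-0.03,"twist":0},{"gripper":0.3,"dx":0,"dy":0,"dz":-0.06,"twist":0},{"gripper":0.3,"dx":0,"dy":0,"dz":-0.1,"twist":0},{"gripper":0.3,"dx":0,"dy":0,"dz":-0.14,"twist":0}]'
python3 -m crank '[{"gripper":0.3,"dx":-0.03,"dy":0,"dz":0,"twist":0},{"gripper":0.3,"dx":-0.06,"dy":0,"dz":0,"twist":0},{"gripper":0.3,"dx":-0.09,"dy":0,"dz":0,"twist":0},{"gripper":0.3,"dx":-0.09,"dy":0,"dz":0,"twist":0},{"gripper":0.3,"dx":-0.09,"dy":0,"dz":0,"twist":0}]'
python3 - <<'E'
from h import *
snap('wrist','w4')
E
```

```text
time: 7.35
ee_pos: [0.4792, 0.1844, 0.0562]
orientation: [[1.0, -0.016, -0.0], [-0.016, -1.0, -0.0], [-0.0, 0.0, -1.0]]
contact_force: [0.1, -0.1, -0.1]
opening: 0.0599
finger_force: 0.0
time: 7.85
ee_pos: [0.4787, 0.1843, 0.1983]
orientation: [[1.0, -0.016, -0.001], [-0.016, -1.0, 0.0], [-0.001, -0.0, -1.0]]
contact_force: [1.4, 0.0, 0.8]
opening: 0.0598
finger_force: 0.0
time: 8.35
ee_pos: [0.3892, 0.1859, 0.1971]
orientation: [[1.0, -0.015, 0.001], [-0.015, -1.0, 0.0], [0.001, -0.0, -1.0]]
contact_force: [0.5, 0.7, -0.8]
opening: 0.0597
finger_force: 0.0
```

View pics/w4.png

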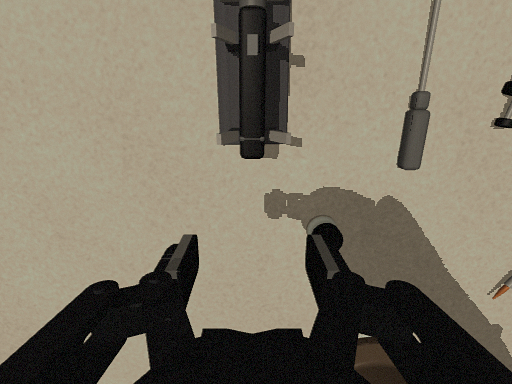

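The iron lies in both forks: rear end at (252,157), collar at the top near (252,3), prongs at rows ~33 and ~140 on both sides. Next I'll check that it is level and at the right position.

```bash
python3 - <<'E'
from h import *
d=np.load('pics/w4.npz'); g=d['im'].max(2)
print('rear',ray(d,[252,157],.074),'front',ray(d,[252,8],.074))
for r in (15,60,90,120,150): 
    k=np.nonzero(g[r,232:275]<42)[0]; w=ray(d,[[232+k.min(),r],[233+k.max(),r]],.074); print(r,k.min()+232,k.max()+233,np.ptp(w[:,1]).round(4),w.mean(0).round(4))
b,_=snap('top','top4'); c,_=snap('scene','scene4')
cv2.imwrite('pics/f.png',np.hstack([cv2.resize(b[125:215,90:180],(400,400)),cv2.resize(c[165:245,325:405],(400,400))])[:,:,::-1])
E
```

```text
rear [[0.41552741 0.18656093 0.074     ]] front [[0.54035802 0.18454283 0.074     ]]
15 239 273 0.0284 [0.5352 0.1813 0.074 ]
60 239 275 0.0314 [0.5009 0.1808 0.074 ]
90 239 275 0.0324 [0.4763 0.1811 0.074 ]
120 240 275 0.0325 [0.4501 0.1809 0.074 ]
150 241 264 0.022 [0.4223 0.186  0.074 ]
```

View pics/f.png

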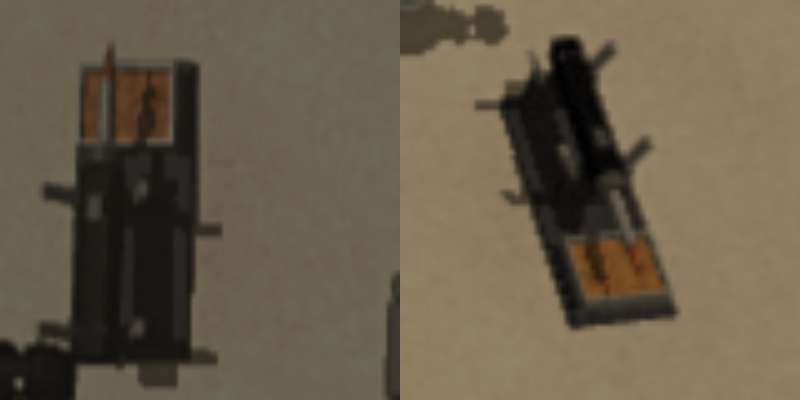

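The handle runs from about x = 0.416 to 0.540, so its centre is at 0.478 as required. In both views it sits in both forks with the tip over the sponge, so I'm handing in.

```bash
python3 -c "
from plant import ctrl
print(ctrl.sense()['time'],ctrl.hand_in())"
```

```text
the job is handed in; nothing more can be done
8.5 None
```

The soldering iron is back in its stand, lowered into both forks with the copper tip over the sponge tray; the pump and screwdriver were not touched, and I handed the job in at 8.5 s (no verdict was returned).

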